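# Wipe the deburring tray clear and dump the brass chips

## Task

Clear the deburring tray: take the scraper block and with it wipe all five brass chips along the steel plate onto the dark flap at the tray's right end, then swing the flap's red-knobbed lever to its stop so that the chips drop into the chip box, and let it spring shut. The chips are sharp, so do not touch them with the fingers; leave the scraper standing on the bench and the other things where they are.

Things in the scene. Friction and masses are not known exactly. Their poses are not given: they have to be found in the camera images.
- chip_tray: Fixed grey sheet-metal deburring tray, 124 (x) x 290 (y) mm. Origin: centre of its underside, on the bench; x points across the tray away from the robot, y along it to the left, z up. A 112 mm wide channel (x = -56 to +56 mm) with rims 6 mm thick, 12 mm above its surface (18 mm at the right end), runs its whole length. The hollow under it is the closed chip box, floor at z = 10 mm.
- plate_mid (a point): Middle of the bright steel wiping plate's top, z = 110 mm in the tray's frame. The plate fills the channel from the closed left end, 97 mm to the left (tray y = +139 mm), to the flap's edge, 97 mm to the right (tray y = -55 mm).
- flap_mid (a point): Fixed point at the middle of the shut flap's top. The flap is dark steel, level with the plate, covers the chip box from tray y = -58 to -134 mm, 110 mm wide; the end rim's inside is at y = -139 mm.
- flap (a joint): Angle of the dump flap and its hand lever, one part turning on an axle along the tray's x at y = -56, z = 106 mm: 0 = flap level and shut (sprung, about 2 N at the knob); 1.15 = open stop, flap hanging into the chip box with its right edge down (about 5 N). Seen from the robot the lever leans left at 0 and swings over the top to the right, 0.575 rad either side of upright.
- lever_knob (a point): Centre of the red ball knob (25 mm) on the flap's lever, a 9 mm steel rod in front of the tray's near wall, 90 mm from axle to knob, swinging in the plane x = -80 mm of the tray's frame. Knob at rest: y = -6, z = 182 mm; at the stop: y = -105, z = 182 mm; on top of its arc z = 196 mm (tray's frame).
- flap_axle (a point): Fixed point on the axis of the flap's axle, in the plane in which the lever swings.
- scraper: Loose hand scraper block, 0.22 kg, 77 mm high, standing on the bench left of the tray. Origin: centre of its underside. Straight black wiping lip 104 mm wide (x), 28 mm thick (y), 12 mm high; aluminium holder above it; wooden grip 74 (x) x 26 (y) mm from z = 28 to 77 mm, to be held across its 26 mm. Front and back are alike.
- chip_1: Loose brass chip on the plate: curved sawn ring segment, about 28x13 mm, 7 mm thick, 16 g. Origin: middle of its underside.
- chip_2: Loose brass chip on the plate: curved sawn ring segment, about 29x14 mm, 8 mm thick, 16 g. Origin: middle of its underside.
- chip_3: Loose brass chip on the plate: round slug, 21 mm diameter, 7 mm thick, 16 g. Origin: middle of its underside.
- chip_4: Loose brass chip on the plate: flat sawn end, 14x25 mm, 6 mm thick, 16 g. Origin: middle of its underside.
- chip_5: Loose brass chip on the plate: stubby sawn end, 13x19 mm, 9 mm thick, 16 g. Origin: middle of its underside.
- dust_blower: red rubber dust blower standing on the bench, 54 mm diameter, 110 mm high, left of the tray; bystander; origin: centre of its underside.
- oil_bottle: white oil bottle with black cap, 31 mm diameter, 59 mm high, far left of the bench; bystander; origin: centre of its underside.
- tape_roll: roll of masking tape lying flat, 100 mm diameter, 25 mm high, at the left edge of the bench; bystander; origin: centre of its underside.
- loupe: black eyepiece loupe standing on the bench, 41 mm diameter, 36 mm high, behind the tray, to the right; bystander; origin: centre of its underside.

How it is judged:
By the outcome, as a careful person would: the job done as asked, in the order asked, and still so for the second after the job is handed in, with the robot touching nothing.
It also fails if it takes over 70 s, if anything falls off the work surface, if the arm or the gripper's body presses on something with over 40 N, if the wrist force passes 120 N, or if a joint passes its speed limit or range.

## Robot

A 7-joint arm with a two-finger parallel gripper is mounted at the origin on a cart in front of the work surface, level with it; the furniture and walls round the work are solid. World frame = base frame: x ahead of the robot, y to its left, z up, the work surface at z = 0. Lengths are in mm, angles in rad, forces in N, time in s.
With the tool pointing down it reaches from about 400 to 875 mm from the base axis. Payload 4.4 kg.
Tool frame: the origin (TCP) lies on the centre line of the jaws, within the pads' length; the fingertips stand 14 mm ahead of it and the grasp point (between the pads) lies 5 mm behind it (tips_ahead is the distance from the TCP to the fingertips, in mm); z points along the fingers, y is the line along which they close (so a half turn about z gives the same grasp; the last joint's range is limited). The gripper opens to 85 mm and grips with 20 to 120 N. Pads are 22 mm wide; open, the fingers measure 114 mm over their backs; the gripper's body (76 mm by 85 mm) begins 54 mm behind the grasp point. The pads swing forward as they close: fully open they stand 13 mm farther back than shut.
Start: joints at [1.06, 0.628, 0.038, 1.517, -0.027, 0.996, -0.02], TCP at [279.708, -586.755, 245.313] pointing down, gripper open.
Joint ranges: [-3.06, 3.06], [-0.37, 2.12], [-1.25, 1.32], [0.18, 2.47], [-1.1, 4.24], [0.23, 1.98], [-2.94, 2.94]. Speed limits (rad/s): [2.57, 2.57, 3.14, 3.14, 3.14, 3.14, 3.14].

## Interface

Orientations are given as [roll, pitch, yaw] about the fixed x, y, z axes, in that order (R = Rz(yaw) Ry(pitch) Rx(roll)).
In Python, from cell import * gives the robot as it stands.
- The arm moves only by the tool move_arm, never from a script. Its argument "rows" is text: rows parted by semicolons, each of 7 numbers parted by spaces: the shift along the tool's x, y, z scaled (see below), then the turn, a rotation vector about the tool's x, y, z scaled (see below), then the closure, from -1 (fully open) to 1 (shut). A call has 1 to 12 rows; each row is the pose to reach, as a shift and turn from the pose commanded when the call began, along the tool's axes at that moment; what a row does not reach only later rows make up. The controller multiplies each number of a shift by 0.3 m and each number of a turn by pi/2 rad. A row lasts 1/12 s, in which the tool goes at most 41.7 mm and 7.16 degrees, less where a joint would pass 70% of its speed; a pose out of reach is approached as far as the arm can. A call with a number of a shift or a turn outside -1 to 1 is refused whole. A call with a gripper value outside its range is refused whole. The fingers move at their own pace and stop on an object; the grip force is fixed at half the most. Time passes only in rows, so rows that repeat a pose let the fingers close. It gives the time, the measured TCP pose, the force, the opening and the grip force at its end, in the units of the state.
- read_state(): the state, without advancing time (a new reading comes with each control period).
- get_image(name): name is "side" or "top" or "wrist"; returns a dict with "img" (400x640x3 uint8, red, green, blue), "vfov" (degrees; the focal length in pixels is half the picture's height over the tangent of half this angle, whatever the lens; pixels are square), "cx", "cy" (the principal point, pixels), "extrinsics" (4x4, takes a point from camera to world coordinates); the wrist camera has in their place "T_tool_cam" (4x4, takes a point from camera to tool coordinates, whose origin is the TCP and whose axes are the flange's). Camera axes: x right, y up, looking along -z (the intrinsics and any distortion apply to the point x, -y, -z); pixel columns grow to the right and rows downward; lengths in mm; the calibration is good to about 2 mm. A picture is of the moment at which its call begins: read the wrist's pose just before it. There is no depth.
- finish_job(): hands the job in; it is judged then, once.
The state is a dict: "clock": time; "qpos": joint angles; "qd": joint speeds; "tau": joint torques, N m; "eef_pos": TCP position; "tool_rot": TCP orientation; "force": force on the tool from outside, world axes, zero at the start; "torque": the same for the moment, N m; "width": finger opening in mm; "gripper_force": force on a finger pad.
Only numpy, scipy, OpenCV 4.12 (cv2) and the standard library are available. Lean on these libraries where they do the work, as an engineer would, in place of code of your own. Each camera call takes 0.05 s, during which the arm holds its last target. There are 200 camera calls.

## Working session

There is one attempt and no reset: what is moved stays moved. The work goes in short steps, Python scripts to look and compute and a tool call to move; the robot and the scene stay as the last step left them, time stands still between calls to the robot, and variables do not carry over. Pictures are saved under pics/ and viewed, at most 11 in all, crops included, and the job is handed in when it is done.

Besides the shell and the picture viewer there is one more tool, called by a JSON object that holds its "method" and its "body", one argument or row to a line. move_arm: Moves the arm, as the interface text tells. Its arguments: {"type":"object","properties":{"rows":{"type":"string"}},"required":["rows"]}

```bash
mkdir -p pics; python3 - <<'E'
from cell import *
import cv2,numpy as np,json
s=read_state();print(s)
for n in ["top","side"]:
    d=get_image(n);cv2.imwrite(f"pics/{n}0.png",d["img"][:,:,::-1])
    print(n,{k:(v.tolist() if hasattr(v,'tolist') else v) for k,v in d.items() if k!="img"})
    np.savez(f"{n}.npz",**{k:np.array(v) for k,v in d.items() if k!="img" and not isinstance(v,(dict,str))})
E
```

```text
{'clock': 0.0, 'qpos': array([ 1.0601626 ,  0.62935359,  0.03843788,  1.51832991, -0.02699768,
        0.99628977, -0.020014  ]), 'qd': array([ 0.00078172,  0.00075382, -0.00206472,  0.00088506,  0.00237327,
       -0.00126826,  0.00070148]), 'tau': array([ 5.42407743e-04, -5.63398468e+01,  1.22642342e+00, -1.93443722e+01,
        1.10783885e-02,  1.03040770e-02, -1.54014077e-05]), 'eef_pos': array([ 279.48111436, -586.20983361,  244.39632203]), 'tool_rot': array([-3.13973006e+00,  2.37284118e-05,  4.44825166e-01]), 'force': array([-0.7880988 , -0.13963831,  0.3450197 ]), 'torque': array([ 0.02945064,  0.01003207, -0.0113114 ]), 'gripper_force': 0.0, 'width': 85.50488022539754}
top {'vfov': 56.421552518594964, 'cx': 315.89105395088137, 'cy': 197.13457587625598, 'extrinsics': [[-0.16526468692330276, 0.9657898423095107, -0.19984384841148622, 381.39263151883034], [-0.9862355262285291, -0.16290303621422805, 0.028321151052210673, 62.39215152431206], [-0.005202889666228682, 0.20177358916358767, 0.9794183726350885, 1031.136351758913], [0.0, 0.0, 0.0, 1.0]]}
side {'vfov': 48.05897254774302, 'cx': 309.5144424509463, 'cy': 200.31833194845703, 'extrinsics': [[0.9993701438544974, 0.006934780428722583, 0.03480264921879217, 598.2184808346615], [0.026250747496218106, 0.5154618933435362, -0.8565103237945159, -948.9241019066494], [-0.02387915049013862, 0.8568844410602295, 0.5149551833322653, 745.2598358019125], [0.0, 0.0, 0.0, 1.0]]}
```

View pics/top0.png

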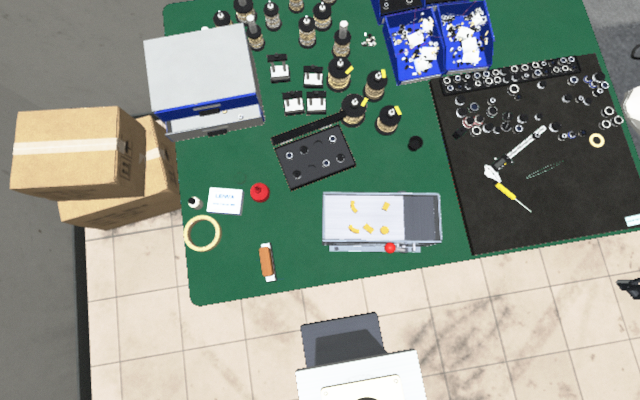

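View pics/side0.png

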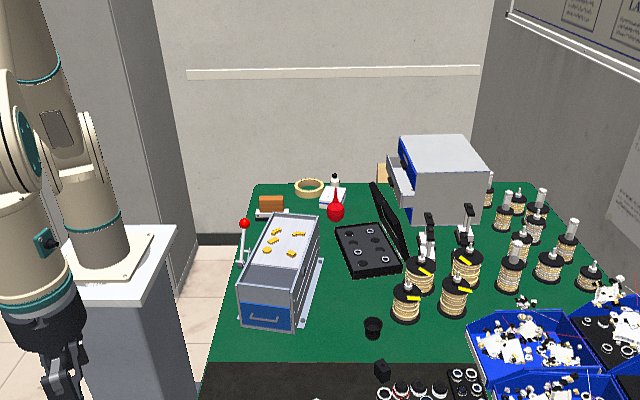

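The top view shows the tray at (323–440, 193–243), the knob at (390,247), the scraper at (267,262), the blower at (259,192) and the five chips around (350–388, 205–231). I'll measure these next.

```bash
cat > h.py <<'E'
import numpy as np,cv2
def cam(n):
    d=np.load(n+".npz");return d
def pix2z(d,u,v,z,T=None):
    T=d["extrinsics"] if T is None else T
    f=200/np.tan(np.radians(d["vfov"])/2)
    r=T[:3,:3]@np.array([(u-d["cx"])/f,-(v-d["cy"])/f,-1]);o=T[:3,3]
    return o+r*(z-o[2])/r[2]
def proj(d,p,T=None):
    T=d["extrinsics"] if T is None else T
    f=200/np.tan(np.radians(d["vfov"])/2)
    c=T[:3,:3].T@(np.asarray(p,float)-T[:3,3])
    return d["cx"]+f*c[0]/-c[2], d["cy"]-f*c[1]/-c[2]
def blobs(img,lo,hi,box,amin=8):
    hsv=cv2.cvtColor(img,cv2.COLOR_RGB2HSV);m=cv2.inRange(hsv,lo,hi)
    k=np.zeros_like(m);x0,y0,x1,y1=box;k[y0:y1,x0:x1]=m[y0:y1,x0:x1]
    n,l,s,c=cv2.connectedComponentsWithStats(k)
    return [(c[i].round(1).tolist(),s[i].tolist()) for i in range(1,n) if s[i][4]>=amin]
E
python3 - <<'E'
from h import *
i=cv2.imread("pics/top0.png")[:,:,::-1].copy();d=cam("top")
j=cv2.imread("pics/side0.png")[:,:,::-1].copy();e=cam("side")
for n,im,dd,bx,kb,sb in [("top",i,d,(320,190,405,245),(375,235,400,256),(250,235,285,290)),("side",j,e,(250,220,315,265),(230,212,256,235),(250,190,295,220))]:
    print(n)
    for c,s in blobs(im,(15,110,100),(32,255,255),bx): print("chip",c,s[4],pix2z(dd,*c,114).round(1))
    for c,s in blobs(im,(0,150,80),(6,255,255),kb): print("knob",c,s[4],pix2z(dd,*c,182).round(1))
    for c,s in blobs(im,(5,100,60),(18,255,255),sb): print("scr",c,s,pix2z(dd,*c,77).round(1))
ct=cv2.resize(i[180:290,240:450],None,fx=3.8,fy=3.8,interpolation=cv2.INTER_CUBIC)
cv2.imwrite("pics/crop.png",ct[:,:,::-1])
E
```

```text
top
chip [352.9, 206.3] 29 [530.1 -51.4 114. ]
chip [385.5, 205.8] 28 [ 517.8 -131.9  114. ]
chip [368.0, 228.2] 40 [470. -78. 114.]
chip [353.4, 229.4] 32 [473.  -41.9 114. ]
chip [384.0, 229.9] 40 [ 459.3 -116.   114. ]
knob [389.6, 247.5] 81 [ 412.3 -107.2  182. ]
scr [265.6, 261.2] [259, 247, 15, 30, 314] [434.3 187.3  77. ]
side
chip [275.4, 231.0] 41 [475.4 -44.4 114. ]
chip [298.4, 233.3] 38 [532.5 -54.6 114. ]
chip [272.9, 240.0] 48 [472.8 -81.8 114. ]
chip [266.5, 249.7] 45 [ 461.6 -119.8  114. ]
chip [291.0, 253.1] 45 [ 519.3 -132.9  114. ]
knob [244.1, 222.8] 87 [ 414.5 -108.9  182. ]
scr [271.0, 203.4] [259, 195, 25, 17, 391] [442.8 146.9  77. ]
```

View pics/crop.png

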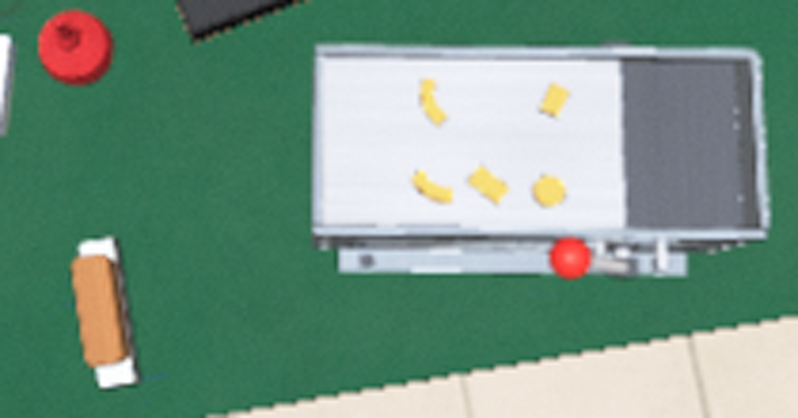

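The crop shows the tray rim corners at (315,47), (315,232), (760,50) and (767,237). The flap edge runs from (622,60) to (626,228). The scraper lip runs from (98,240) to (117,385), and the chips sit well left of the flap.

```bash
python3 - <<'E'
from h import *
from scipy.optimize import least_squares
d=cam("top");e=cam("side")
P=lambda u,v,z:pix2z(d,240+(u+.5)/3.8-.5,180+(v+.5)/3.8-.5,z)
obs=[((315,47),(62,145,122)),((315,232),(-62,145,122)),((760,48),(62,-145,128)),((767,237),(-62,-145,128)),((622,60),(56,-56.5,110)),((626,228),(-56,-56.5,110)),]
A=[];B=[]
for (u,v),q in obs: p=P(u,v,q[2]);A.append(p[:2]);B.append(q[:2]);print(q,p.round(1))
A.append(pix2z(d,389.6,247.5,182)[:2]);B.append((-80,-6))
A.append(pix2z(e,244.1,222.8,182)[:2]);B.append((-80,-6))
A=np.array(A);B=np.array(B)
def f(x):
    c,s=np.cos(x[2]),np.sin(x[2]);return (B@np.array([[c,s],[-s,c]])+x[:2]-A).ravel()
r=least_squares(f,[490,-100,0.1],loss='soft_l1',f_scale=2);print(r.x.round(3),r.fun.reshape(-1,2).round(1))
for z,pts in [(28,[(98,240),(117,385),(82,243),(133,382)]),(77,[(72,258),(108,252),(86,366),(126,360)])]:
    for q in pts: print(z,q,P(*q,z).round(1))
E
```

```text
(62, 145, 122) [577.   17.6 122. ]
(-62, 145, 122) [457.6  38.1 122. ]
(62, -145, 128) [ 526.9 -267.8  128. ]
(-62, -145, 128) [ 406.5 -243.8  128. ]
(56, -56.5, 110) [ 537.  -182.4  110. ]
(-56, -56.5, 110) [ 427.8 -161.4  110. ]
[ 4.92381e+02 -1.15212e+02 -1.76000e-01] [[ 1.8 -0.9]
 [-0.8  0.3]
 [ 1.1 -1. ]
 [-0.6 -3.3]
 [ 0.6  1.7]
 [-0.4  0.3]
 [ 0.2  0.1]
 [-1.9  1.8]]
28 (98, 240) [485.3 187.5  28. ]
28 (117, 385) [384.2 188.3  28. ]
28 (82, 243) [485.1 198.9  28. ]
28 (133, 382) [384.4 177.1  28. ]
77 (72, 258) [471.2 200.2  77. ]
77 (108, 252) [471.2 175.9  77. ]
77 (86, 366) [399.6 200.6  77. ]
77 (126, 360) [399.  174.1  77. ]
```

```bash
cat > mv.py <<'E'
import numpy as np,sys
from scipy.spatial.transform import Rotation as R
from cell import read_state
TR=np.array([492.4,-115.2]);TH=-0.176
def tray(x,y,z):
    c,s=np.cos(TH),np.sin(TH);return [TR[0]+c*x-s*y,TR[1]+s*x+c*y,z]
def rel(targets):
    s=read_state();M=R.from_euler("xyz",s["tool_rot"])
    print("t",round(s["clock"],2),"pos",s["eef_pos"].round(1),"rot",s["tool_rot"].round(3),"F",s["force"].round(1),"w",round(s["width"],1),"gf",round(s["gripper_force"],1))
    for p,yaw in targets:
        d=M.inv().apply(np.array(p)-s["eef_pos"])/300
        r=(M.inv()*R.from_euler("xyz",[np.pi,0,yaw])).as_rotvec()/(np.pi/2)
        print(np.array(p).round(1),"->",*d.round(4),*r.round(4))
E
python3 -c "
from mv import *
rel([([420,-300,270],0),([430,-300,260],0.2),([430,-50,260],0)])"
```

```text
t 0.1 pos [ 279.4 -586.3  244.5] rot [-3.14   0.     0.445] F [ 0.2 -0.4 -0.4] w 85.1 gf 0.0
[ 420 -300  270] -> 0.8335 -0.6599 -0.0839 -0.0011 0.0003 0.2831
[ 430 -300  260] -> 0.8635 -0.6455 -0.0506 -0.0011 0.0002 0.1558
[430 -50 260] -> 1.2221 -1.3978 -0.0493 -0.0011 0.0003 0.2831
```

{"method": "move_arm", "body": {
  "rows": "0.1 -0.08 -0.01 0 0 0.035 -1; 0.21 -0.165 -0.02 0 0 0.07 -1; 0.315 -0.25 -0.03 0 0 0.11 -1; 0.42 -0.33 -0.042 0 0 0.14 -1; 0.52 -0.41 -0.052 0 0 0.18 -1; 0.625 -0.495 -0.063 0 0 0.21 -1; 0.73 -0.58 -0.073 0 0 0.25 -1; 0.834 -0.66 -0.084 0 0 0.283 -1; 0.834 -0.66 -0.084 0 0 0.283 -1; 0.834 -0.66 -0.084 0 0 0.283 -1"
}}

```text
clock: 0.93
eef_pos: [422.0, -297.5, 270.5]
tool_rot: [-3.141, -0.0, 0.007]
force: [-0.1, -0.4, -0.1]
width: 85.4
gripper_force: 0.0
```

```bash
python3 -c "
from mv import *
rel([([455,-100,265],0),([435,20,250],0),([435,188,150],0)])"
```

```text
t 0.93 pos [ 422.  -297.5  270.5] rot [-3.141 -0.     0.007] F [-0.1 -0.4 -0.1] w 85.4 gf 0.0
[ 455 -100  265] -> 0.1147 -0.6574 0.0189 -0.0006 -0.0002 0.0045
[435  20 250] -> 0.0508 -1.0578 0.0693 -0.0006 -0.0002 0.0045
[435 188 150] -> 0.0547 -1.6175 0.4031 -0.0006 -0.0002 0.0045
```

{"method": "move_arm", "body": {
  "rows": "0.02 -0.1 0 0 0 0 -1; 0.04 -0.21 0 0 0 0 -1; 0.06 -0.32 0 0 0 0 -1; 0.06 -0.43 0 0 0 0 -1; 0.06 -0.54 0 0 0 0 -1; 0.06 -0.65 0 0 0 0 -1; 0.06 -0.76 0 0 0 0 -1; 0.055 -0.88 0 0 0 0 -1; 0.055 -0.99 0 0 0 0.004 -1; 0.055 -0.99 0 0 0 0.004 -1; 0.055 -0.99 0 0 0 0.004 -1"
}}

```text
clock: 1.85
eef_pos: [436.9, -3.1, 270.4]
tool_rot: [3.141, 0.0, -0.004]
force: [0.3, 0.0, -0.6]
width: 85.1
gripper_force: 0.0
```

```bash
python3 -c "
from mv import *
rel([([435,188,190],0)])"
```

```text
t 1.85 pos [436.9  -3.1 270.4] rot [ 3.141  0.    -0.004] F [ 0.3  0.  -0.6] w 85.1 gf 0.0
[435 188 190] -> -0.0084 -0.637 0.2677 0.0002 0.0002 -0.0023
```

{"method": "move_arm", "body": {
  "rows": "0 -0.1 0.05 0 0 0 -1; 0 -0.2 0.1 0 0 0 -1; -0.005 -0.31 0.14 0 0 0 -1; -0.005 -0.42 0.19 0 0 0 -1; -0.008 -0.53 0.23 0 0 -0.002 -1; -0.008 -0.637 0.268 0 0 -0.002 -1; -0.008 -0.637 0.268 0 0 -0.002 -1; -0.008 -0.637 0.268 0 0 -0.002 -1"
}}

```text
clock: 2.52
eef_pos: [436.0, 187.1, 189.2]
tool_rot: [3.14, 0.001, -0.002]
force: [0.9, -1.3, 0.0]
width: 85.6
gripper_force: 0.0
```

```bash
python3 - <<'E'
from mv import *; from h import *
from cell import *
rel([([435,188,100],0),([435,188,54],0)])
s=read_state();d=get_image("wrist");cv2.imwrite("pics/w1.png",d["img"][:,:,::-1])
M=np.eye(4);M[:3,:3]=R.from_euler("xyz",s["tool_rot"]).as_matrix();M[:3,3]=s["eef_pos"]
T=M@np.array(d["T_tool_cam"]);d["extrinsics"]=T
print(T.round(2).tolist(),d["vfov"],d["cx"],d["cy"])
np.savez("w1.npz",vfov=d["vfov"],cx=d["cx"],cy=d["cy"],extrinsics=T)
for c,q in blobs(d["img"],(5,100,60),(18,255,255),(0,0,640,400),300): print(c,q,pix2z(d,*c,77).round(1))
E
```

```text
t 2.52 pos [436.  187.1 189.2] rot [ 3.14e+00  1.00e-03 -2.00e-03] F [ 0.9 -1.3  0. ] w 85.6 gf 0.0
[435 188 100] -> -0.003 -0.0034 0.2972 0.0009 0.0008 -0.0014
[435 188  54] -> -0.0028 -0.0036 0.4506 0.0009 0.0008 -0.0014
[[-0.0, 0.95, 0.33, 520.0], [-1.0, -0.0, 0.0, 188.03], [0.0, -0.33, 0.95, 318.78], [0.0, 0.0, 0.0, 1.0]] 61.687081864710635 320.10764012653306 197.4922691564824
[320.9, 190.0] [304, 141, 34, 99, 3165] [442.6 187.3  77. ]
```

View pics/w1.png

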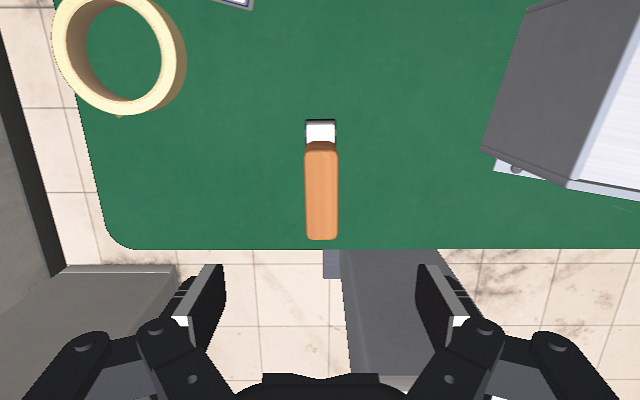

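The wrist view shows the scraper upright and aligned with the jaws. The grip top spans about (305–338, 151–239), midway between the fingers. I'll go down and grasp it.

{"method": "move_arm", "body": {
  "rows": "0.003 0 0.08 0 0 0 -1; 0.003 0 0.16 0 0 0 -1; 0.003 0 0.24 0 0 0 -1; 0.003 0 0.32 0 0 0 -1; 0.003 0 0.39 0 0 0 -1; 0.003 0 0.44 0 0 0 -1; 0.003 0 0.462 0 0 0 -1; 0.003 0 0.462 0 0 0 -1; 0.003 0 0.462 0 0 0 1; 0.003 0 0.462 0 0 0 1; 0.003 0 0.462 0 0 0 1; 0.003 0 0.462 0 0 0 1"
}}

```text
clock: 3.57
eef_pos: [437.1, 187.9, 52.5]
tool_rot: [-3.141, -0.002, -0.003]
force: [-0.3, -0.4, 0.8]
width: 38.7
gripper_force: 0.0
```

{"method": "move_arm", "body": {
  "rows": "0 0 0 0 0 0 1; 0 0 0 0 0 0 1; 0 0 0 0 0 0 1; 0 0 0 0 0 0 1; 0 0 0 0 0 0 1; 0 0 0 0 0 0 1"
}}

```text
clock: 4.07
eef_pos: [436.9, 187.9, 52.2]
tool_rot: [-3.141, -0.001, -0.003]
force: [-0.4, -0.4, 6.2]
width: 25.4
gripper_force: 63.1
```

```bash
python3 -c "
from mv import *
rel([([437,187.5,250],0),(tray(0,117,225),TH),(tray(0,117,190),TH)])"
```

```text
t 4.07 pos [436.9 187.9  52.2] rot [-3.141e+00 -1.000e-03 -3.000e-03] F [-0.4 -0.4  6.2] w 25.4 gf 63.1
[437.  187.5 250. ] -> 0.0011 0.001 -0.6593 -0.0003 -0.0008 -0.0018
[512.9  -0.  225. ] -> 0.2558 0.6254 -0.5759 -0.0003 -0.0007 0.1102
[512.9  -0.  190. ] -> 0.2557 0.6254 -0.4593 -0.0003 -0.0007 0.1102
```

{"method": "move_arm", "body": {
  "rows": "0 0 -0.05 0 0 0 1; 0 0 -0.15 0 0 0 1; 0 0 -0.25 0 0 0 1; 0 0 -0.35 0 0 0 1; 0 0 -0.45 0 0 0 1; 0 0 -0.55 0 0 0 1; 0 0 -0.62 0 0 0 1; 0 0 -0.66 0 0 0 1; 0 0 -0.66 0 0 0 1"
}}

```text
clock: 4.82
eef_pos: [437.7, 188.4, 252.1]
tool_rot: [-3.139, -0.005, -0.003]
force: [-0.3, -0.3, -1.4]
width: 25.2
gripper_force: 62.3
```

{"method": "move_arm", "body": {
  "rows": "0.02 0.06 0 0 0 0.01 1; 0.06 0.14 0 0 0 0.03 1; 0.1 0.23 0 0 0 0.05 1; 0.13 0.32 0 0 0 0.065 1; 0.17 0.41 0 0 0 0.08 1; 0.21 0.5 0 0 0 0.1 1; 0.24 0.58 0 0 0 0.11 1; 0.255 0.625 0 0 0 0.11 1; 0.255 0.625 0 0 0 0.11 1; 0.255 0.625 0 0 0 0.11 1"
}}

```text
clock: 5.65
eef_pos: [511.5, -0.5, 248.2]
tool_rot: [3.141, 0.003, -0.178]
force: [0.1, 0.6, -1.3]
width: 25.2
gripper_force: 62.3
```

```bash
python3 - <<'E'
from mv import *; from h import *
from cell import *
rel([(tray(0,117,190),TH),(tray(0,117,164),TH)])
s=read_state();d=get_image("wrist");cv2.imwrite("pics/w2.png",d["img"][:,:,::-1])
M=np.eye(4);M[:3,:3]=R.from_euler("xyz",s["tool_rot"]).as_matrix();M[:3,3]=s["eef_pos"]
T=M@np.array(d["T_tool_cam"]);d["extrinsics"]=T
np.savez("w2.npz",vfov=d["vfov"],cx=d["cx"],cy=d["cy"],extrinsics=T)
for q in [(62,145,122),(62,0,122),(56,139,122),(-62,0,122),(56,-56.5,110),(-56,-56.5,110)]: print(q,np.round(proj(d,tray(*q)),1))
E
```

```text
t 5.65 pos [ 5.115e+02 -5.000e-01  2.482e+02] rot [ 3.141e+00  3.000e-03 -1.780e-01] F [ 0.1  0.6 -1.3] w 25.2 gf 62.3
[512.9  -0.  190. ] -> 0.0046 -0.0026 0.1939 0.0003 0.0017 -0.001
[512.9  -0.  164. ] -> 0.0049 -0.0026 0.2805 0.0003 0.0017 -0.001
(62, 145, 122) [282.4 111.2]
(62, 0, 122) [477.9 110.8]
(56, 139, 122) [290.7 119.5]
(-62, 0, 122) [456.1 258.8]
(56, -56.5, 110) [542.3 117.2]
(-56, -56.5, 110) [515.3 245.9]
```

View pics/w2.png

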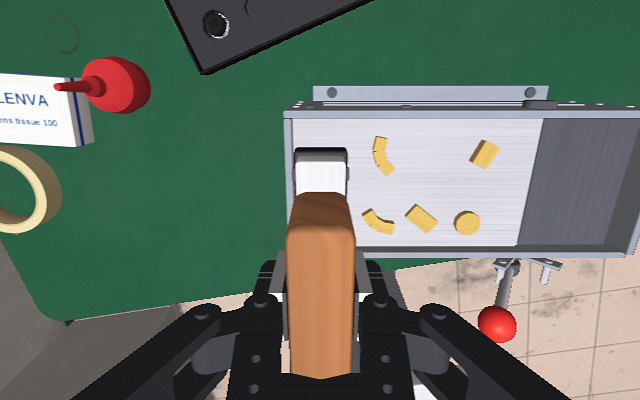

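The wrist view has the scraper held square and the chips clear to its right. The flap edge at (543,118)–(516,246) matches the projected points, so the tray fit holds. Next I check the scraper's offset in the grasp.

```bash
python3 - <<'E'
from mv import *; from h import *
d=cam("w2");img=cv2.imread("pics/w2.png")
print(img[140:160,321].tolist()); print(img[165,285:300].tolist(),img[165,340:356].tolist())
M=R.from_euler("xyz",[np.pi,0,-0.178])
for z in (196+12,196+28):
  for u,v in [(321,148),(321,153),(295,165),(348,165)]:
    print(z,(u,v),M.inv().apply(pix2z(d,u,v,z)-np.array([511.5,-.5,248.2])).round(1))
E
```

```text
[[226, 216, 218], [229, 220, 221], [227, 219, 220], [227, 218, 220], [229, 219, 221], [232, 223, 224], [240, 230, 232], [63, 58, 57], [14, 12, 14], [13, 11, 11], [19, 15, 17], [41, 37, 38], [63, 61, 61], [78, 75, 77], [84, 80, 84], [89, 88, 90], [111, 113, 115], [114, 117, 120], [114, 116, 119], [118, 121, 125]]
[[163, 154, 144], [203, 185, 181], [197, 181, 174], [195, 180, 173], [197, 181, 175], [194, 180, 176], [179, 171, 168], [132, 127, 125], [76, 73, 73], [54, 50, 51], [172, 168, 168], [248, 246, 245], [247, 245, 245], [246, 244, 244], [247, 245, 244]] [[246, 244, 243], [246, 244, 243], [246, 244, 243], [245, 245, 245], [248, 249, 249], [208, 212, 214], [43, 42, 43], [166, 155, 157], [243, 235, 236], [236, 227, 229], [235, 226, 228], [234, 226, 227], [235, 227, 228], [235, 226, 228], [234, 225, 227], [234, 226, 227]]
208 (321, 148) [52.  -0.5 40.2]
208 (321, 153) [49.4 -0.5 40.2]
208 (295, 165) [ 43.1 -13.9  40.2]
208 (348, 165) [43.1 13.5 40.2]
224 (321, 148) [55.  -0.5 24.2]
224 (321, 153) [52.7 -0.5 24.2]
224 (295, 165) [ 47.  -12.7  24.2]
224 (348, 165) [47.  12.2 24.2]
```

{"method": "move_arm", "body": {
  "rows": "0.005 -0.003 0.04 0 0.002 -0.001 1; 0.005 -0.003 0.09 0 0.002 -0.001 1; 0.005 -0.003 0.14 0 0.002 -0.001 1; 0.005 -0.003 0.18 0 0.002 -0.001 1; 0.005 -0.003 0.22 0 0.002 -0.001 1; 0.005 -0.003 0.245 0 0.002 -0.001 1; 0.005 -0.003 0.26 0 0.002 -0.001 1; 0.005 -0.003 0.268 0 0.002 -0.001 1; 0.005 -0.003 0.268 0 0.002 -0.001 1"
}}

```text
clock: 6.45
eef_pos: [513.8, 1.2, 168.9]
tool_rot: [-3.142, -0.003, -0.173]
force: [0.5, 0.4, -1.6]
width: 25.0
gripper_force: 62.4
```

```bash
python3 -c "
from mv import *
rel([(tray(0,117,163),TH)])"
```

```text
t 6.45 pos [513.8   1.2 168.9] rot [-3.142e+00 -3.000e-03 -1.730e-01] F [ 0.5  0.4 -1.6] w 25.0 gf 62.4
[512.9  -0.  163. ] -> -0.0025 0.0044 0.0196 -0.0 -0.0016 0.0017
```

{"method": "move_arm", "body": {
  "rows": "-0.003 0.004 0.008 0 0 0.002 1; -0.003 0.004 0.014 0 0 0.002 1; -0.003 0.004 0.018 0 0 0.002 1; -0.003 0.004 0.018 0 0 0.002 1"
}}

```text
clock: 6.78
eef_pos: [513.0, -0.4, 163.8]
tool_rot: [-3.141, -0.003, -0.177]
force: [-0.6, 0.3, -2.0]
width: 25.5
gripper_force: 62.4
```

```bash
python3 -c "
from mv import *
rel([(tray(0,117,163),TH)])"
```

```text
t 6.78 pos [ 5.130e+02 -4.000e-01  1.638e+02] rot [-3.141e+00 -3.000e-03 -1.770e-01] F [-0.6  0.3 -2. ] w 25.5 gf 62.4
[512.9  -0.  163. ] -> -0.0005 -0.0014 0.0025 -0.0001 -0.0021 -0.0009
```

{"method": "move_arm", "body": {
  "rows": "0 0.01 0.003 0 -0.002 0 1; 0 0.03 0.003 0 -0.002 0 1; 0 0.06 0.003 0 -0.002 0 1; 0 0.09 0.003 0 -0.002 0 1; 0 0.12 0.003 0 -0.002 0 1; 0 0.15 0.003 0 -0.002 0 1; 0 0.18 0.003 0 -0.002 0 1; 0 0.21 0.003 0 -0.002 0 1; 0 0.24 0.003 0 -0.002 0 1; 0 0.265 0.003 0 -0.002 0 1; 0 0.28 0.003 0 -0.002 0 1; 0 0.28 0.003 0 -0.002 0 1"
}}

```text
clock: 7.78
eef_pos: [497.9, -84.6, 162.8]
tool_rot: [3.141, 0.0, -0.179]
force: [0.7, -0.0, -1.6]
width: 25.1
gripper_force: 62.4
```

```bash
python3 - <<'E'
from mv import *; from h import *
from cell import *
rel([(tray(0,0,163),TH),(tray(0,-57,163.5),TH)])
d=get_image("wrist");cv2.imwrite("pics/w3.png",d["img"][:,:,::-1])
E
```

```text
t 7.78 pos [497.9 -84.6 162.8] rot [ 3.141  0.    -0.179] F [ 0.7 -0.  -1.6] w 25.1 gf 62.4
[ 492.4 -115.2  163. ] -> 0.0003 0.1038 -0.0005 0.0004 0.0 -0.0021
[ 482.4 -171.3  163.5] -> 0.0009 0.2938 -0.002 0.0004 0.0 -0.0021
```

View pics/w3.png

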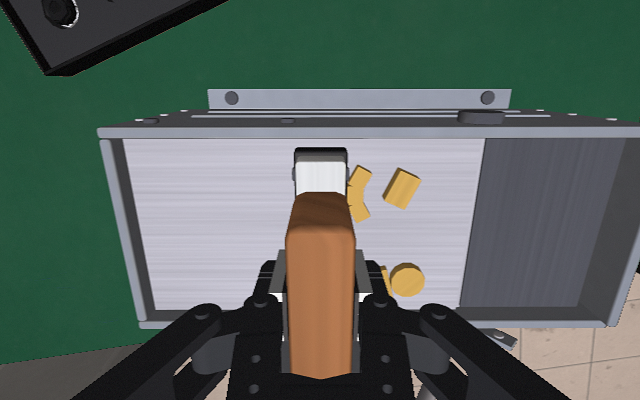

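The wipe is working: the chips are gathered ahead of the lip at (360–425, 165–295) and the lip is well inside the rims.

{"method": "move_arm", "body": {
  "rows": "0 0.01 0 0 0 -0.002 1; 0.001 0.03 0 0 0 -0.002 1; 0.001 0.06 0 0 0 -0.002 1; 0.001 0.09 0 0 0 -0.002 1; 0.001 0.12 -0.001 0 0 -0.002 1; 0.001 0.15 -0.002 0 0 -0.002 1; 0.001 0.18 -0.003 0 0 -0.002 1; 0.001 0.21 -0.003 0 0 -0.002 1; 0.001 0.24 -0.003 0 0 -0.002 1; 0.001 0.27 -0.003 0 0 -0.002 1; 0.001 0.295 -0.003 0 0 -0.002 1; 0.001 0.3 -0.003 0 0 -0.002 1"
}}

```text
clock: 8.83
eef_pos: [482.1, -173.8, 163.7]
tool_rot: [3.141, -0.0, -0.176]
force: [-1.0, 0.2, -1.7]
width: 25.2
gripper_force: 62.3
```

{"method": "move_arm", "body": {
  "rows": "0 0 0 0 0 0 1; 0 -0.01 0 0 0 0 1; 0 -0.01 -0.02 0 0 0 1; 0 -0.01 -0.06 0 0 0 1; 0 -0.01 -0.12 0 0 0 1; 0 -0.01 -0.19 0 0 0 1; 0 -0.01 -0.26 0 0 0 1; 0 -0.01 -0.29 0 0 0 1; 0 -0.01 -0.29 0 0 0 1"
}}

```text
clock: 9.58
eef_pos: [484.6, -168.6, 253.0]
tool_rot: [3.141, -0.005, -0.173]
force: [-0.5, -0.5, -1.2]
width: 25.1
gripper_force: 62.4
```

```bash
python3 - <<'E'
from mv import *; from h import *
from cell import *
rel([([437,188,250],0),([437,188,60],0)])
d=get_image("wrist");cv2.imwrite("pics/w4.png",d["img"][:,:,::-1])
d=get_image("top");i=d["img"]
c,s=np.cos(TH),np.sin(TH)
for q,st in blobs(i,(15,90,80),(32,255,255),(320,190,445,250),4):
  p=pix2z(d,*q,114)[:2]-TR; print(q,st,[round(c*p[0]+s*p[1],1),round(-s*p[0]+c*p[1],1)])
E
```

```text
t 9.58 pos [ 484.6 -168.6  253. ] rot [ 3.141 -0.005 -0.173] F [-0.5 -0.5 -1.2] w 25.1 gf 62.4
[437 188 250] -> -0.361 -1.1437 0.0078 0.0005 -0.0031 -0.1101
[437 188  60] -> -0.3642 -1.1439 0.6411 0.0005 -0.0031 -0.1101
[421.4, 233.1] [411, 226, 20, 14, 128] [np.float64(-39.5), np.float64(-98.3)]
```

View pics/w4.png

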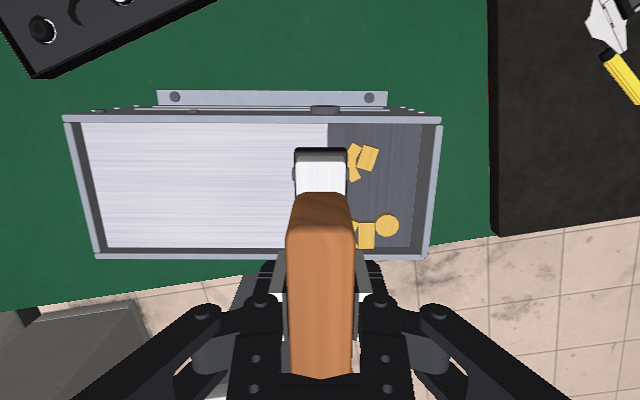

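The chips sit on the dark flap at (345–400, 145–250) and the plate is bare. Some may be hidden by the scraper, so I'll check again from the left.

{"method": "move_arm", "body": {
  "rows": "0 -0.06 0 0 0 0 1; 0 -0.15 0 0 0 0 1; 0 -0.25 0 0 0 0 1; -0.02 -0.35 0 0 0 0 1; -0.05 -0.45 0 0 0 0 1; -0.09 -0.55 0 0 0 -0.02 1; -0.14 -0.65 0 0 0 -0.04 1; -0.19 -0.75 0 0 0 -0.06 1; -0.24 -0.84 0 0 0 -0.08 1; -0.28 -0.9 0 0 0 -0.11 1; -0.28 -0.9 0 0 0 -0.11 1"
}}

```text
clock: 10.6
eef_pos: [444.0, 116.8, 249.3]
tool_rot: [-3.14, 0.004, 0.009]
force: [-0.1, -0.4, -1.6]
width: 25.0
gripper_force: 62.4
```

```bash
python3 - <<'E'
from mv import *; from h import *
from cell import *
rel([([437,188,200],0),([437,188,55],0)])
d=get_image("top");i=d["img"]
c,s=np.cos(TH),np.sin(TH)
for q,st in blobs(i,(15,90,80),(32,255,255),(320,190,445,250),4):
  p=pix2z(d,*q,114)[:2]-TR; print(q,st,[round(c*p[0]+s*p[1],1),round(-s*p[0]+c*p[1],1)])
cv2.imwrite("pics/t2.png",cv2.resize(i[180:290,240:450],None,fx=3.8,fy=3.8,interpolation=cv2.INTER_CUBIC)[:,:,::-1])
E
```

```text
t 10.6 pos [444.  116.8 249.3] rot [-3.14   0.004  0.009] F [-0.1 -0.4 -1.6] w 25.0 gf 62.4
[437 188 200] -> -0.0206 -0.2374 0.1647 -0.0012 0.0028 0.0055
[437 188  55] -> -0.0184 -0.2364 0.6481 -0.0012 0.0028 0.0055
[414.2, 206.8] [410, 202, 11, 12, 96] [np.float64(26.1), np.float64(-83.4)]
[419.4, 232.5] [411, 226, 20, 14, 186] [np.float64(-38.1), np.float64(-93.4)]
```

View pics/t2.png

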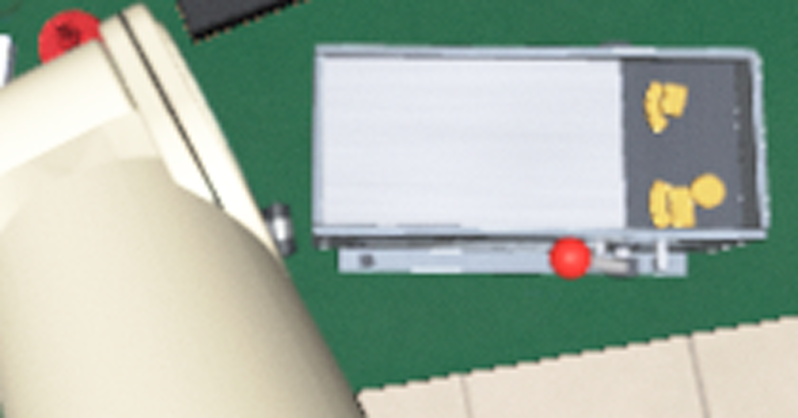

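All five chips lie wholly on the flap (645–725, 80–228 in the crop). Now I put the scraper back.

{"method": "move_arm", "body": {
  "rows": "-0.005 -0.06 0 0 0 0 1; -0.01 -0.14 0.05 0 0 0 1; -0.02 -0.22 0.12 0 0.001 0.003 1; -0.02 -0.237 0.2 0 0.002 0.005 1; -0.02 -0.237 0.29 0 0.003 0.005 1; -0.02 -0.237 0.38 0 0.003 0.005 1; -0.02 -0.237 0.46 0 0.003 0.005 1; -0.02 -0.237 0.54 0 0.003 0.005 1; -0.02 -0.237 0.59 0 0.003 0.005 1; -0.02 -0.237 0.615 0 0.003 0.005 1; -0.02 -0.237 0.62 0 0.003 0.005 1"
}}

```text
clock: 11.57
eef_pos: [440.5, 181.3, 62.8]
tool_rot: [3.139, -0.001, -0.011]
force: [-0.1, 0.2, -1.2]
width: 25.0
gripper_force: 62.4
```

```bash
python3 -c "
from mv import *
rel([([437,188,53],0)])"
```

```text
t 11.57 pos [440.5 181.3  62.8] rot [ 3.139e+00 -1.000e-03 -1.100e-02] F [-0.1  0.2 -1.2] w 25.0 gf 62.4
[437 188  53] -> -0.0119 -0.0223 0.0327 0.0015 -0.0009 -0.0068
```

{"method": "move_arm", "body": {
  "rows": "-0.004 -0.01 0.01 0 0 -0.003 1; -0.008 -0.015 0.02 0.001 0 -0.006 1; -0.008 -0.015 0.028 0.001 0 -0.006 1; -0.008 -0.015 0.033 0.001 0 -0.006 1; -0.008 -0.015 0.035 0.001 0 -0.006 1; -0.008 -0.015 0.035 0.001 0 -0.006 1; -0.008 -0.015 0.035 0.001 0 -0.006 1"
}}

```text
clock: 12.15
eef_pos: [439.2, 187.4, 54.5]
tool_rot: [-3.14, -0.005, 0.0]
force: [-0.3, 0.2, -1.4]
width: 25.1
gripper_force: 62.4
```

{"method": "move_arm", "body": {
  "rows": "0 0 0.004 0 -0.002 0 1; 0 0 0.007 0 -0.003 0 1; 0 0 0.007 0 -0.003 0 1; 0 0 0.007 0 -0.003 0 1"
}}

```text
clock: 12.48
eef_pos: [439.1, 187.4, 52.2]
tool_rot: [-3.14, -0.0, 0.0]
force: [-0.7, -0.7, -0.1]
width: 25.2
gripper_force: 62.5
```

Contact. I release and lift.

{"method": "move_arm", "body": {
  "rows": "0 0 0.001 0 0 0 1; 0 0 0.001 0 0 0 0.2; 0 0 0.001 0 0 0 -0.5; 0 0 0.001 0 0 0 -1; 0 0 0.001 0 0 0 -1; 0 0 0.001 0 0 0 -1; 0 0 0.001 0 0 0 -1; 0 0 0.001 0 0 0 -1; 0 0 0.001 0 0 0 -1; 0 0 0.001 0 0 0 -1"
}}

```text
clock: 13.32
eef_pos: [439.0, 187.4, 51.8]
tool_rot: [-3.14, -0.0, 0.0]
force: [0.9, 0.4, -0.9]
width: 85.2
gripper_force: 0.0
```

{"method": "move_arm", "body": {
  "rows": "0 0 -0.03 0 0 0 -1; 0 0 -0.09 0 0 0 -1; 0 0 -0.18 0 0 0 -1; 0 0 -0.28 0 0 0 -1; 0 0 -0.38 0 0 0 -1; 0 0 -0.48 0 0 0 -1; 0 0 -0.58 0 0 0 0; 0 0 -0.66 0 0 0 1; 0 0 -0.68 0 0 0 1; 0 0 -0.68 0 0 0 1; 0 0 -0.68 0 0 0 1"
}}

```text
clock: 14.23
eef_pos: [438.5, 186.8, 255.8]
tool_rot: [-3.14, 0.0, 0.0]
force: [-0.3, -0.0, -0.9]
width: 25.9
gripper_force: 0.0
```

```bash
python3 - <<'E'
from mv import *
rel([(tray(-80,60,250),TH),(tray(-80,45,182),TH)])
E
```

```text
t 14.23 pos [438.5 186.8 255.8] rot [-3.14  0.    0.  ] F [-0.3 -0.  -0.9] w 25.9 gf 0.0
[424.1 -42.1 250. ] -> -0.0481 0.7632 0.018 -0.001 0.0001 0.1122
[421.5 -56.9 182. ] -> -0.0568 0.8127 0.2446 -0.001 0.0001 0.1122
```

{"method": "move_arm", "body": {
  "rows": "-0.005 0.06 0 0 0 0.01 1; -0.01 0.14 0 0 0 0.02 1; -0.02 0.23 0 0 0 0.04 1; -0.02 0.33 0 0 0 0.05 1; -0.03 0.43 0 0 0 0.065 1; -0.035 0.53 0 0 0 0.08 1; -0.04 0.63 0 0 0 0.1 1; -0.045 0.72 0 0 0 0.11 1; -0.048 0.76 0.01 0 0 0.112 1; -0.048 0.763 0.018 0 0 0.112 1; -0.048 0.763 0.018 0 0 0.112 1"
}}

```text
clock: 15.15
eef_pos: [423.4, -42.0, 248.5]
tool_rot: [-3.14, 0.004, -0.177]
force: [0.4, 0.4, -0.1]
width: -0.3
gripper_force: 0.0
```

```bash
python3 - <<'E'
from mv import *
rel([(tray(-80,45,182),TH)])
E
```

```text
t 15.15 pos [423.4 -42.  248.5] rot [-3.14   0.004 -0.177] F [ 0.4  0.4 -0.1] w -0.3 gf 0.0
[421.5 -56.9 182. ] -> 0.0035 0.0502 0.2216 -0.0007 0.0025 -0.0008
```

{"method": "move_arm", "body": {
  "rows": "0.002 0.01 0.05 0 0.002 0 1; 0.003 0.03 0.1 0 0.002 0 1; 0.003 0.04 0.15 0 0.002 0 1; 0.003 0.05 0.2 0 0.002 0 1; 0.003 0.05 0.22 0 0.002 0 1; 0.003 0.05 0.22 0 0.002 0 1; 0.003 0.05 0.22 0 0.002 0 1"
}}

```text
clock: 15.73
eef_pos: [422.9, -55.6, 183.8]
tool_rot: [-3.14, -0.002, -0.174]
force: [-0.1, -0.6, 1.2]
width: 0.3
gripper_force: 0.0
```

```bash
python3 - <<'E'
from mv import *; from h import *
from cell import *
rel([(tray(-80,y,182),TH) for y in (15,-30,-70,-90,-95)])
d=get_image("wrist");cv2.imwrite("pics/w5.png",d["img"][:,:,::-1])
E
```

```text
t 15.73 pos [422.9 -55.6 183.8] rot [-3.14e+00 -2.00e-03 -1.74e-01] F [-0.1 -0.6  1.2] w 0.3 gf 0.0
[416.3 -86.4 182. ] -> -0.0039 0.1051 0.0059 -0.0012 -0.0011 0.0013
[ 408.4 -130.7  182. ] -> -0.0042 0.2551 0.0056 -0.0012 -0.0011 0.0013
[ 401.4 -170.1  182. ] -> -0.0044 0.3884 0.0054 -0.0012 -0.0011 0.0013
[ 397.9 -189.8  182. ] -> -0.0046 0.4551 0.0052 -0.0012 -0.0011 0.0013
[ 397.  -194.7  182. ] -> -0.0046 0.4718 0.0052 -0.0012 -0.0011 0.0013
```

View pics/w5.png

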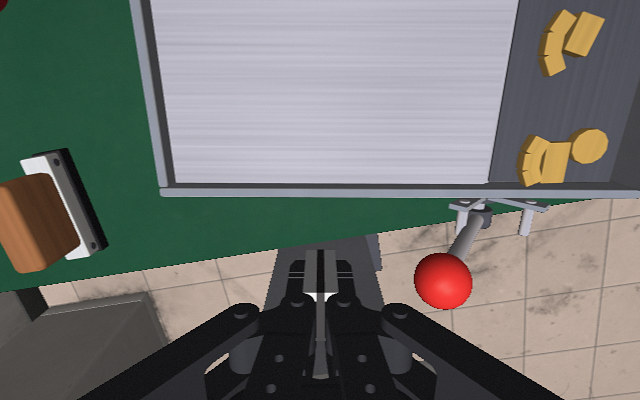

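The closed fingers, tips around (320,255), line up with the red knob at (443,281). The scraper is standing and the chips are still on the flap.

{"method": "move_arm", "body": {
  "rows": "-0.004 0.03 0.005 0 0 0 1; -0.004 0.06 0.005 0 0 0 1; -0.004 0.085 0.005 0 0 0 1; -0.004 0.11 0.005 0 0 0 1; -0.004 0.135 0.005 0 0 0 1; -0.004 0.16 0.005 0 0 0 1; -0.004 0.185 0.005 0 0 0 1; -0.004 0.21 0.005 0 0 0 1; -0.004 0.235 0.005 0 0 0 1; -0.004 0.26 0.005 0 0 0 1; -0.004 0.285 0.005 0 0 0 1; -0.004 0.3 0.005 0 0 0 1"
}}

```text
clock: 16.78
eef_pos: [405.5, -146.3, 182.3]
tool_rot: [-3.14, -0.002, -0.177]
force: [0.8, 3.7, 0.7]
width: -0.1
gripper_force: 1.5
```

```bash
python3 - <<'E'
from mv import *; from h import *
from cell import *
rel([(tray(-80,y,182),TH) for y in (-70,-77,-90)])
d=get_image("side")
for q,st in blobs(d["img"],(0,150,80),(6,255,255),(200,200,270,290)): 
  p=pix2z(d,*q,190)[:2]-TR;c,s=np.cos(TH),np.sin(TH);print(q,st,[round(c*p[0]+s*p[1],1),round(-s*p[0]+c*p[1],1)])
E
```

```text
t 16.78 pos [ 405.5 -146.3  182.3] rot [-3.14e+00 -2.00e-03 -1.77e-01] F [0.8 3.7 0.7] w -0.1 gf 1.5
[ 401.4 -170.1  182. ] -> 0.0004 0.0807 0.0009 -0.0008 -0.0016 -0.0005
[ 400.2 -177.   182. ] -> 0.0004 0.104 0.0008 -0.0008 -0.0016 -0.0005
[ 397.9 -189.8  182. ] -> 0.0005 0.1473 0.0008 -0.0008 -0.0016 -0.0005
[233.9, 234.0] [228, 229, 12, 11, 99] [np.float64(-81.0), np.float64(-63.8)]
```

{"method": "move_arm", "body": {
  "rows": "0 0.02 0 0 0 0 1; 0 0.04 0 0 0 0 1; 0 0.06 0 0 0 0 1; 0 0.08 0 0 0 0 1; 0 0.095 0 0 0 0 1; 0 0.11 0 0 0 0 1; 0 0.12 0 0 0 0 1; 0 0.12 0 0 0 0 1"
}}

```text
clock: 17.5
eef_pos: [398.8, -179.8, 181.6]
tool_rot: [-3.138, -0.0, -0.176]
force: [1.4, 6.6, -2.6]
width: -0.1
gripper_force: 3.3
```

```bash
python3 - <<'E'
from mv import *; from h import *
from cell import *
rel([(tray(-80,y,182),TH) for y in (-86,-90)])
d=get_image("side")
for q,st in blobs(d["img"],(0,150,80),(6,255,255),(200,200,270,290)): 
  p=pix2z(d,*q,184)[:2]-TR;c,s=np.cos(TH),np.sin(TH);print(q,st,[round(c*p[0]+s*p[1],1),round(-s*p[0]+c*p[1],1)])
E
```

```text
t 17.5 pos [ 398.8 -179.8  181.6] rot [-3.138 -0.    -0.176] F [ 1.4  6.6 -2.6] w -0.1 gf 3.3
[ 398.6 -185.9  182. ] -> 0.0028 0.02 -0.0014 -0.002 -0.0002 0.0002
[ 397.9 -189.8  182. ] -> 0.0028 0.0333 -0.0015 -0.002 -0.0002 0.0002
[228.9, 248.2] [223, 243, 12, 11, 105] [np.float64(-77.3), np.float64(-106.2)]
```

{"method": "move_arm", "body": {
  "rows": "0 0.005 0 0 0 0 1; 0 0.01 0 0 0 0 1; 0 0.01 0 0 0 0 1; 0 0.01 0 0 0 0 1"
}}

```text
clock: 17.88
eef_pos: [398.6, -180.6, 181.5]
tool_rot: [-3.136, 0.0, -0.173]
force: [3.1, 12.1, -4.6]
width: 0.2
gripper_force: 5.6
```

At the stop: the force rose from 7 to 12 N with under 1 mm of motion. I hold here while the chips slide, then look.

{"method": "move_arm", "body": {
  "rows": "0 0 0 0 0 0 1; 0 0 0 0 0 0 1; 0 0 0 0 0 0 1; 0 0 0 0 0 0 1; 0 0 0 0 0 0 1; 0 0 0 0 0 0 1; 0 0 0 0 0 0 1; 0 0 0 0 0 0 1; 0 0 0 0 0 0 1; 0 0 0 0 0 0 1; 0 0 0 0 0 0 1; 0 0 0 0 0 0 1"
}}

```text
clock: 18.88
eef_pos: [398.6, -180.6, 181.5]
tool_rot: [-3.136, 0.0, -0.173]
force: [1.9, 10.0, -4.1]
width: 0.2
gripper_force: 5.5
```

```bash
python3 - <<'E'
from mv import *; from h import *
from cell import *
rel([(tray(-80,y,182),TH) for y in (20,50)])
a=get_image("side")["img"];b=get_image("top")["img"]
A=cv2.resize(a[200:340,220:340],None,fx=3.2,fy=3.2,interpolation=cv2.INTER_CUBIC);B=cv2.resize(b[180:290,320:450],None,fx=3,fy=3,interpolation=cv2.INTER_CUBIC)
C=np.zeros((448,780,3),np.uint8);C[:A.shape[0],:A.shape[1]]=A;C[:B.shape[0],390:390+B.shape[1]]=B
cv2.imwrite("pics/open.png",C[:,:,::-1])
E
```

```text
t 18.88 pos [ 398.6 -180.6  181.5] rot [-3.136  0.    -0.173] F [ 1.9 10.  -4.1] w 0.2 gf 5.5
[417.1 -81.5 182. ] -> 0.0039 -0.3362 0.0002 -0.0033 0.0002 0.0017
[422.4 -52.  182. ] -> 0.0041 -0.4362 0.0007 -0.0033 0.0002 0.0017
```

View pics/open.png

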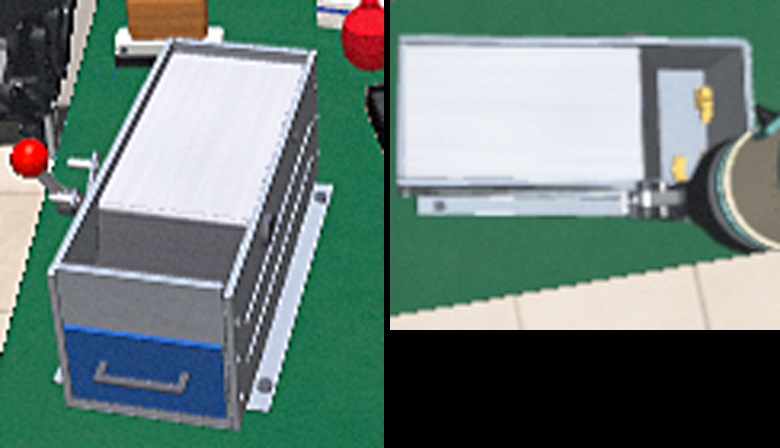

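The flap hangs open and the chips lie on the box floor, at (680–710, 90–175) in the right panel. I back off to the left so the lever springs home.

{"method": "move_arm", "body": {
  "rows": "0 -0.02 0 0 0 0 1; 0 -0.05 0 0 0 0 1; 0 -0.08 0 0 0 0 1; 0 -0.11 0 0 0 0 1; 0 -0.15 0 0 0 0 1; 0 -0.19 0 0 0 0 1; 0 -0.23 0 0 0 0 1; 0.002 -0.27 0 0 0 0 1; 0.004 -0.31 0 0 0 0 1; 0.004 -0.36 0 0 0 0 1; 0.004 -0.42 0 0 0 0 1; 0.004 -0.46 0 0 0 0 1"
}}

```text
clock: 19.98
eef_pos: [424.9, -46.8, 182.6]
tool_rot: [-3.141, -0.004, -0.175]
force: [0.8, -0.1, -0.3]
width: -0.0
gripper_force: 0.0
```

{"method": "move_arm", "body": {
  "rows": "0 0 -0.06 0 0 0 1; 0 0 -0.14 0 0 0 1; 0 -0.05 -0.22 0 0 0 1; 0 -0.1 -0.3 0 0 0 1; 0 -0.2 -0.3 0 0 0 1; 0 -0.3 -0.3 0 0 0 1; 0 -0.35 -0.3 0 0 0 1; 0 -0.35 -0.3 0 0 0 1; 0 -0.35 -0.3 0 0 0 1"
}}

```text
clock: 20.73
eef_pos: [442.6, 55.6, 272.6]
tool_rot: [-3.141, -0.003, -0.174]
force: [-0.5, -0.7, 0.3]
width: 0.1
gripper_force: 0.0
```

```bash
python3 - <<'E'
from mv import *; from h import *
from cell import *
rel([])
c,s=np.cos(TH),np.sin(TH)
D=get_image("side");E=get_image("top")
for d,bx in ((D,(225,205,270,290)),(E,(370,235,440,260))):
 for q,st in blobs(d["img"],(0,150,80),(6,255,255),bx):
  p=pix2z(d,*q,182)[:2]-TR;print(q,st[4],[round(c*p[0]+s*p[1],1),round(-s*p[0]+c*p[1],1)])
print(blobs(E["img"],(15,90,80),(32,255,255),(320,190,445,250),4))
for q,st in blobs(D["img"],(5,100,60),(18,255,255),(250,185,295,220)): print("scr",q,st)
A=cv2.resize(D["img"][180:340,220:360],None,fx=2.8,fy=2.8,interpolation=cv2.INTER_CUBIC);B=cv2.resize(E["img"][180:290,320:450],None,fx=3,fy=3,interpolation=cv2.INTER_CUBIC)
C=np.zeros((448,790,3),np.uint8);C[:A.shape[0],:A.shape[1]]=A;C[:B.shape[0],395:395+B.shape[1]]=B
cv2.imwrite("pics/end.png",C[:,:,::-1])
E
```

```text
t 20.73 pos [442.6  55.6 272.6] rot [-3.141e+00 -3.000e-03 -1.740e-01] F [-0.5 -0.7  0.3] w 0.1 gf 0.0
[244.0, 222.8] 84 [np.float64(-78.1), np.float64(-7.5)]
[389.6, 247.5] 81 [np.float64(-80.2), np.float64(-6.2)]
[]
scr [271.9, 203.4] [259, 195, 26, 17, 394]
```

View pics/end.png

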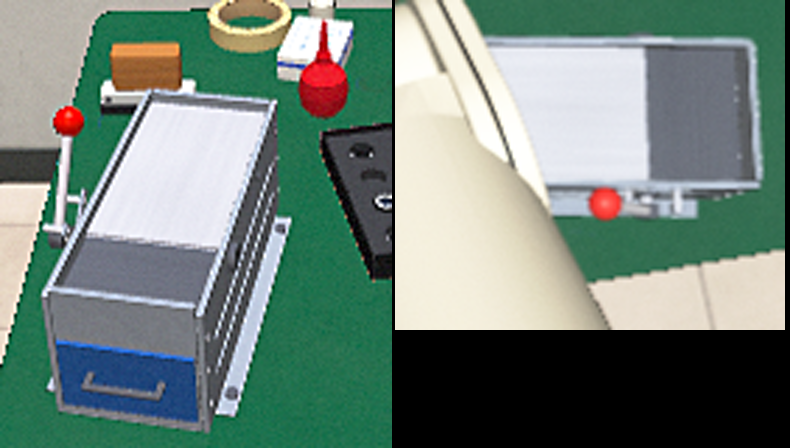

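The flap is shut with no chips on it or the plate, the knob is back at rest, and the scraper is standing on the bench. I'm handing in.

```bash
python3 -c "
from cell import *
print(finish_job())"
```

```text
the job is handed in; nothing more can be done
None
```

Job handed in: all five chips were wiped onto the flap and dropped into the chip box, the flap sprang shut, and the scraper is standing on the bench where it was found (about 21 s of the 70 s used).

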